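Fit the filter tube on the bare port

ROBOT

A 6-joint arm with a two-finger parallel gripper is mounted at the origin on the work surface. World frame = base frame: x ahead of the robot, y to its left, z up, the work surface at z = 0. Lengths are in m, angles in rad, forces in N, time in s.
With the tool pointing down it reaches from about 0.25 to 0.8 m from the base axis. Payload 8.5 kg.
Tool frame: the origin (TCP) lies at the very end of the fingers, on their centre line; the grasp point (between the pads) lies 19 mm behind it (robot.hold_point_z is the distance from the TCP to the grasp point, in m); z points along the fingers, y is the line along which they close (so a half turn about z gives the same grasp; the last joint's range is limited). The gripper opens to 85 mm and grips with 20 to 120 N. Pads are 22 mm wide; open, the fingers measure 114 mm over their backs; the gripper's body (76 mm by 85 mm) begins 54 mm behind the grasp point. The pads swing forward as they close: fully open they stand 13 mm farther back than shut.
Start: joints at [1.331, 0.238, -0.013, 1.319, 0, 1.571], TCP at [0.125, 0.51, 0.231] pointing down, gripper open.
Joint ranges: [-2.66, 2.66], [-1.03, 1.9], [-1.14, 1.46], [-1.82, 2.27], [-1.45, 1.34], [-3.14, 3.14]. Speed limits (rad/s): [2.22, 2.22, 2.79, 3.14, 3.14, 3.14].

INTERFACE

Orientations are given as a rotation vector (axis times angle).
In Python, from station import status, cams, ticket, robot gives the robot as it stands.
- The arm moves only by the shell command python3 -m pendant 'ROWS' [OPENING] [FORCE]. ROWS is JSON, a list of rows, each a list of 6 numbers: the shift along the tool's x, y, z in mm, then the turn, a rotation vector about the tool's x, y, z in degrees. In form: [[dx, dy, dz, rx, ry, rz], ...]. A call has 1 to 20 rows; each row is the pose to reach, as a shift and turn from the pose commanded when the call began, along the tool's axes at that moment; what a row does not reach only later rows make up. A row lasts 1/10 s, in which the tool goes at most 50 mm and 8.59 degrees, less where a joint would pass 70% of its speed; a pose out of reach is approached as far as the arm can. A call with a gripper value outside its range is refused whole. OPENING is the closure, from 0 (fully open) to 1 (shut), set as the call begins (- or left out, the last holds). The fingers move at their own pace and stop on an object; FORCE is the grip in N (left out, the last holds). Time passes only in rows, so rows that repeat a pose let the fingers close. It gives the time, the measured TCP pose, the force, the opening and the grip force at its end, in the units of the state.
- status.state(): the state, without advancing time (a new reading comes with each control period).
- cams.snapshot(name): name is "scene" or "top" or "wrist"; returns a dict with "frame" (420x560x3 uint8, red, green, blue), "vertical_fov" (degrees; the focal length in pixels is half the picture's height over the tangent of half this angle, whatever the lens; pixels are square), "cx", "cy" (the principal point, pixels), "camera_from_world" (4x4, takes a point from world to camera coordinates); the wrist camera has in their place "tool_from_camera" (4x4, takes a point from camera to tool coordinates, whose origin is the TCP and whose axes are the flange's). Camera axes: x right, y up, looking along -z (the intrinsics and any distortion apply to the point x, -y, -z); pixel columns grow to the right and rows downward; lengths in m; the calibration is good to about 2 mm. A picture is of the moment at which its call begins: read the wrist's pose just before it. There is no depth.
- ticket.hand_in(): hands the job in; it is judged then, once.
The state is a dict: "clock": time; "qpos": joint angles; "joint_vel": joint speeds; "tau": joint torques, N m; "eef_pos": TCP position; "orientation": TCP orientation; "contact_force": force on the tool from outside, world axes, zero at the start; "moment": the same for the moment, N m; "gripper_width": opening from 0.0 (shut) to 1.0 (fully open); "gripper_force": force on a finger pad.
Only numpy, scipy, OpenCV 4.12 (cv2) and the standard library are available. Lean on these libraries where they do the work, as an engineer would, in place of code of your own. Each camera call takes 0.05 s, during which the arm holds its last target. There are 200 camera calls.

TASK

Fit the tall open aluminium filter tube onto the spigot of the bare filter stand and push it firmly down, rubber sealing ring and all, until it is fully home, then let go. Leave the short spacer ring and the closed canister standing where they are.

Things in the scene. Friction and masses are not known exactly. Their poses are not given: they have to be found in the camera images.
- tube_mid (a point): Filter tube's centre, half-way up its axis (z). Plain aluminium tube, upright, open at both ends (alike), 80 mm tall, 52 mm outside, 44 mm bore, 0.14 kg. Only resting on the raised sealing ring, its centre is 6 mm above the spigot tip; fully home it is 14 mm below the tip (lower end 36 mm above the bench). The ring resists with about 7 N, more than the tube's weight, and stays where pushed.
- port_tip (a point): Tip of the bare fixed stand's spigot, on its axis, z up, 90 mm above the bench. Stand: 90 x 90 x 30 mm steel block; spigot 35 mm diameter, coned from 68 mm height to 10 mm diameter at the tip. Round it a black rubber ring (56 mm diameter, 6 mm thick), top 56 mm above the bench, slides stiffly down 20 mm onto the block. A twin stand elsewhere already has a tube with a white lid, 124 mm high.
- spacer_mid (a point): The short spacer ring, a bystander: aluminium, open, 52 mm outside diameter, 25 mm tall. This point is its centre, 12.5 mm above its underside.
- canister_mid (a point): The closed canister, a bystander: aluminium, 52 mm diameter, 80 mm tall, flat closed top with a dark seam line near it. This point is its centre, 40 mm above its underside.
Things that resemble listed ones, but are neither listed nor needed, are in the scene too. Leave any orange look-alike of the part that bears tube_mid alone.

How it is judged:
At the end, for the whole second after the job is handed in: The filter tube is round the bare stand's spigot, its axis within 10 mm and 10 degrees of the spigot's, pushed down to within 8 mm of fully home (centre at least 6 mm below the spigot's tip), at rest and let go (horizontal distance between tube_mid and port_tip below 0.01 m and z of tube_mid in the frame of port_tip between -0.025 and -0.006 m and angle between the z axis of tube_mid and the z axis of port_tip, either way round below 0.18 rad and linear speed of tube below 0.02 m/s); the robot touches nothing.
It fails at once if the short spacer ring is moved more than 50 mm or tipped over (distance of spacer_mid from where it was at the start of the episode above 0.05 m or angle between spacer_mid's own z axis and vertical above 0.6 rad).
It fails at once if the closed canister is moved more than 50 mm or tipped over (distance of canister_mid from where it was at the start of the episode above 0.05 m or angle between canister_mid's own z axis and vertical above 0.6 rad).
It also fails if it takes over 48 s, if anything falls off the work surface, if the arm or the gripper's body presses on something with over 40 N, if the wrist force passes 120 N, or if a joint passes its speed limit or range.

## Working session

There is one attempt and no reset: what is moved stays moved. The work goes in short steps, Python scripts to look and compute and a shell command to move; the robot and the scene stay as the last step left them, time stands still between calls to the robot, and variables do not carry over. Pictures are saved under pics/ and viewed, at most 10 in all, crops included, and the job is handed in when it is done.

```bash
mkdir -p pics; ls; python3 - <<'E'
from station import status, cams, robot
import cv2,numpy as np
print(status.state()); print(robot.hold_point_z)
for n in("scene","top"):
    s=cams.snapshot(n); np.savez(f"pics/{n}0.npz",**s)
    print({k:v for k,v in s.items() if k!="frame"})
    cv2.imwrite(f"pics/{n}0.png",s["frame"][:,:,::-1])
E
```

```text
pics
{'clock': 0.0, 'qpos': array([ 1.33099483e+00,  2.38766172e-01, -1.42614220e-02,  1.31916387e+00,
        4.21124422e-05,  1.57079195e+00]), 'joint_vel': array([ 0.0008618 ,  0.00161896,  0.00094128, -0.00051948,  0.00046026,
       -0.00076492]), 'tau': array([ 8.69736778e-04, -5.38771319e+01,  3.46439767e+01,  1.82492193e-02,
        1.07754652e-04,  3.13137186e-06]), 'eef_pos': array([0.12458412, 0.50958774, 0.23068248]), 'orientation': array([-3.75745585e-01, -3.11883051e+00,  2.16768385e-03]), 'contact_force': array([ 0.24592217, -0.38772953,  0.45343306]), 'moment': array([-0.04116625, -0.03090072, -0.01203117]), 'gripper_force': 0.0, 'gripper_width': 0.9986941158041392}
0.0187
{'vertical_fov': 53.85678582372056, 'cx': 280.1227928577002, 'cy': 206.41577376975715, 'camera_from_world': array([[ 0.85364579,  0.52051049, -0.01891293, -0.47315204],
       [-0.24108219,  0.42704501,  0.87149982,  0.04064395],
       [ 0.46170147, -0.73939258,  0.49003098, -1.13408597],
       [ 0.        ,  0.        ,  0.        ,  1.        ]])}
{'vertical_fov': 47.00279988312311, 'cx': 273.597678391766, 'cy': 212.96073867480368, 'camera_from_world': array([[-0.02449909, -0.99968058, -0.00620783,  0.01521956],
       [ 0.98121633, -0.02523424,  0.19125311, -0.54885535],
       [-0.19134867, -0.0014057 ,  0.98152112, -1.108622  ],
       [ 0.        ,  0.        ,  0.        ,  1.        ]])}
```

View pics/top0.png

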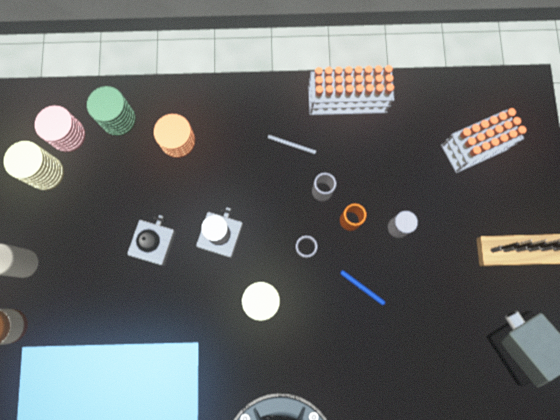

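View pics/scene0.png

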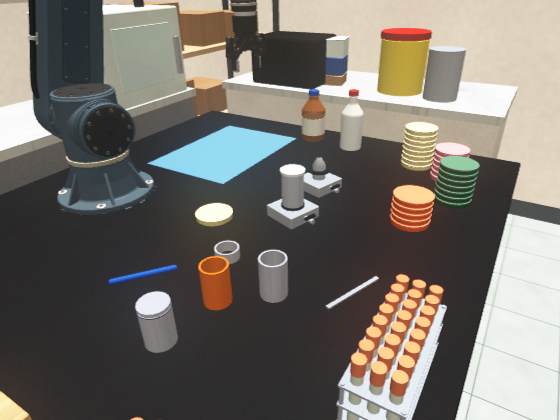

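The top view shows the tube's rim at about (324,182), the orange look-alike at (353,214), the spacer at (306,246) and the canister at (403,222). The bare stand is at (150,240) and the lidded twin at (218,232). The scene view agrees: tube rim at (273,260), bare spigot tip at (319,162).

```bash
cat > h.py <<'E'
import numpy as np,cv2
from scipy.spatial.transform import Rotation as R
def ray(s,uv,T=None):
    f=s["frame"].shape[0]/2/np.tan(np.radians(s["vertical_fov"])/2)
    d=np.array([(uv[0]-s["cx"])/f,-(uv[1]-s["cy"])/f,-1])
    if T is None: T=np.linalg.inv(s["camera_from_world"])
    return T[:3,3],T[:3,:3]@d
def plane(s,uv,z,T=None):
    o,d=ray(s,uv,T); return o+d*(z-o[2])/d[2]
def proj(s,p,T=None):
    M=s["camera_from_world"] if T is None else np.linalg.inv(T)
    f=s["frame"].shape[0]/2/np.tan(np.radians(s["vertical_fov"])/2)
    c=M[:3,:3]@np.array(p)+M[:3,3]
    return np.array([s["cx"]-f*c[0]/c[2],s["cy"]+f*c[1]/c[2]])
E
python3 - <<'E'
from h import *
L=lambda n:dict(np.load(f"pics/{n}0.npz"))
t,s=L("top"),L("scene")
for n,a,b,z in(("tube",(324,182),(273,260),.08),("tip",(147,238),(319,161),.09),("orange",(353,213),(215,268),.08),("spacer",(306,245),(227,248),.025),("can",(404,219),(154,306),.08)):
    print(n,plane(t,a,z).round(4),plane(s,b,z).round(4))
for n,im,c in(("t",t,(324,186)),("p",t,(150,240)),("ts",s,(273,275)),("ps",s,(319,175))):
    u,v=c; globals()[n]=cv2.resize(im["frame"][v-35:v+35,u-45:u+45],None,fx=4,fy=4,interpolation=cv2.INTER_CUBIC)
cv2.imwrite("pics/c.png",np.vstack([np.hstack([t if 0 else globals()["t"],p]),np.hstack([ts,ps])])[:,:,::-1])
E
```

```text
tube [ 0.6157 -0.1202  0.08  ] [ 0.6187 -0.1264  0.08  ]
tip [0.4905 0.2949 0.09  ] [0.5034 0.279  0.09  ]
orange [ 0.5389 -0.1848  0.08  ] [ 0.5455 -0.1944  0.08  ]
spacer [ 0.4731 -0.0754  0.025 ] [ 0.4747 -0.0773  0.025 ]
can [ 0.5216 -0.3031  0.08  ] [ 0.5247 -0.3127  0.08  ]
```

View pics/c.png

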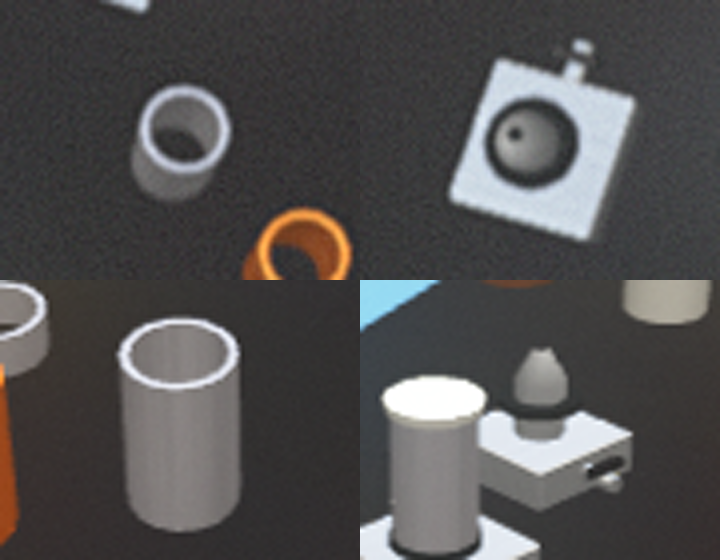

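The crops give sharper points. In the top view the tube rim is at (325.2,183.0), the spigot tip at (143.8,238.3), its ring at (148,240.5) and the block's top centre at (151,242.3). In the scene view the rim is at (272.8,258.5) and the tip at (319.5,157.5).

```bash
python3 - <<'E'
from h import *
L=lambda n:dict(np.load(f"pics/{n}0.npz"))
t,s=L("top"),L("scene")
for n,im,a,z in(("tube",t,(325.2,183),.08),("tube",s,(272.8,258.5),.08),("tip",t,(143.8,238.3),.09),("ring",t,(148,240.5),.056),("block",t,(151,242.3),.03),("tip",s,(319.5,157.5),.09)):
    print(n,plane(im,a,z).round(4))
from station import status
S=status.state();M=R.from_rotvec(S["orientation"]).as_matrix();print(M.round(3))
# hover above tube: closing axis (tool y) perpendicular to the line to orange
tube=np.array([.617,-.122]);o=np.array([.542,-.189]);d=tube-o
print("dir to orange deg",np.degrees(np.arctan2(d[1],d[0])),np.linalg.norm(d),"tool y yaw",np.degrees(np.arctan2(M[1,1],M[0,1])))
print("shift tool mm",M.T@(np.array([.617,-.122,.231])-S["eef_pos"])*1000)
E
```

```text
tube [ 0.6131 -0.1229  0.08  ]
tube [ 0.6161 -0.1229  0.08  ]
tip [0.49   0.3023 0.09  ]
ring [0.4895 0.3015 0.056 ]
block [0.4886 0.301  0.03  ]
tip [0.494  0.3004 0.09  ]
[[-0.971  0.238 -0.   ]
 [ 0.238  0.971 -0.001]
 [ 0.    -0.001 -1.   ]]
dir to orange deg 41.77547739348012 0.10056838469419699 tool y yaw 76.25879916682666
shift tool mm [-6.28331216e+02 -4.96570410e+02  3.98090452e-01]
```

```bash
python3 -m pendant '[[-626,-498,0,0,0,90],[-626,-498,0,0,0,90],[-626,-498,0,0,0,90],[-626,-498,0,0,0,90],[-626,-498,0,0,0,90],[-626,-498,0,0,0,90],[-626,-498,0,0,0,90],[-626,-498,0,0,0,90],[-626,-498,0,0,0,90],[-626,-498,0,0,0,90],[-626,-498,0,0,0,90],[-626,-498,0,0,0,90],[-626,-498,0,0,0,90],[-626,-498,0,0,0,90],[-626,-498,0,0,0,90],[-626,-498,0,0,0,90],[-626,-498,0,0,0,90],[-626,-498,0,0,0,90],[-626,-498,0,0,0,90],[-626,-498,0,0,0,90]]' 0 40
cat > w.py <<'E'
import sys
from h import *
from station import status,cams
S=status.state(); w=cams.snapshot("wrist"); M=np.eye(4); M[:3,:3]=R.from_rotvec(S["orientation"]).as_matrix(); M[:3,3]=S["eef_pos"]
T=M@w["tool_from_camera"]; np.savez(f"pics/{sys.argv[1]}.npz",T=T,M=M,**w)
cv2.imwrite(f"pics/{sys.argv[1]}.png",w["frame"][:,:,::-1])
print(S["clock"],M.round(4),T.round(3))
for p in([.6145,-.123,.08],[.491,.3015,.09]): print(proj(w,p,T).round(1))
E
python3 w.py w1
```

```text
clock: 2.1
eef_pos: [0.6139, -0.1214, 0.2317]
orientation: [2.47, 1.941, 0.0]
contact_force: [0.5, -0.1, 1.0]
gripper_width: 1.0
gripper_force: 0.0
2.1 [[ 0.2364  0.9717  0.      0.6139]
 [ 0.9717 -0.2364 -0.     -0.1214]
 [-0.      0.     -1.      0.2317]
 [ 0.      0.      0.      1.    ]] [[ 0.971  0.225  0.075  0.633]
 [-0.237  0.921  0.311 -0.042]
 [ 0.    -0.32   0.948  0.374]
 [ 0.     0.     0.     1.   ]]
[284.5 188.8]
[-169.8 -567.2]
```

View pics/w1.png

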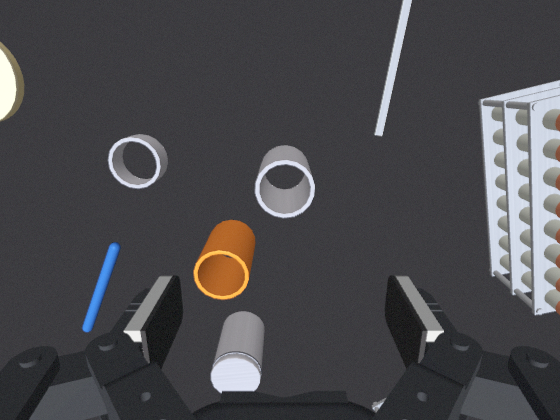

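The wrist view has the tube rim at (285,188), where the estimate predicted (284.5,188.8). The estimate holds, so I'll descend and grip.

```bash
python3 -m pendant '[[-1,1,40,0,0,0],[-1,1,80,0,0,0],[-1,1,120,0,0,0],[-1,1,150,0,0,0],[-1,1,175,0,0,0],[-1,1,190,0,0,0],[-1,1,192,0,0,0],[-1,1,192,0,0,0]]' 0 40
python3 -m pendant '[[0,0,0,0,0,0],[0,0,0,0,0,0],[0,0,0,0,0,0],[0,0,0,0,0,0],[0,0,0,0,0,0],[0,0,0,0,0,0],[0,0,0,0,0,0],[0,0,0,0,0,0]]' 1 60
```

```text
clock: 2.95
eef_pos: [0.6151, -0.1231, 0.0399]
orientation: [2.47, 1.941, 0.0]
contact_force: [0.2, -0.1, 1.2]
gripper_width: 1.002
gripper_force: 0.0
clock: 3.75
eef_pos: [0.6159, -0.1238, 0.0409]
orientation: [2.47, 1.939, 0.002]
contact_force: [-1.1, 0.4, 6.7]
gripper_width: 0.594
gripper_force: 61.9
```

```bash
python3 -m pendant '[[0,0,-20,0,0,0],[0,0,-60,0,0,0],[0,0,-100,0,0,0],[0,0,-140,0,0,0],[0,0,-170,0,0,0],[0,0,-180,0,0,0],[0,0,-180,0,0,0]]'
python3 -m pendant '[[20,-12,0,0,0,0],[60,-35,0,0,0,0],[100,-58,0,0,0,0],[140,-81,0,0,0,0],[180,-104,0,0,0,0],[220,-127,0,0,0,0],[260,-150,0,0,0,0],[300,-173,0,0,0,0],[340,-196,0,0,0,0],[370,-214,0,0,0,0],[384,-221,0,0,0,0],[384,-221,0,0,0,0],[384,-221,0,0,0,0],[384,-221,0,0,0,0]]'
python3 w.py w2
```

```text
clock: 4.45
eef_pos: [0.6159, -0.1239, 0.2208]
orientation: [2.469, 1.938, 0.003]
contact_force: [0.6, -0.2, -2.1]
gripper_width: 0.591
gripper_force: 62.7
clock: 5.85
eef_pos: [0.492, 0.3004, 0.2187]
orientation: [2.472, 1.938, -0.002]
contact_force: [0.2, -0.4, -0.8]
gripper_width: 0.594
gripper_force: 62.7
5.85 [[ 2.389e-01  9.710e-01 -7.000e-04  4.920e-01]
 [ 9.710e-01 -2.389e-01 -1.000e-03  3.004e-01]
 [-1.100e-03 -5.000e-04 -1.000e+00  2.187e-01]
 [ 0.000e+00  0.000e+00  0.000e+00  1.000e+00]] [[ 0.971  0.227  0.077  0.512]
 [-0.24   0.92   0.311  0.38 ]
 [-0.    -0.321  0.947  0.361]
 [ 0.     0.     0.     1.   ]]
[473.  506.9]
[281.9 193.8]
```

View pics/w2.png

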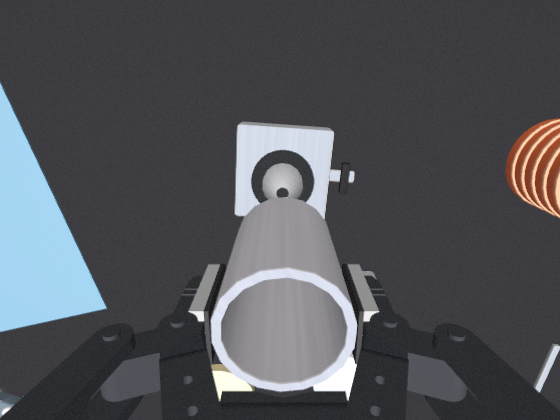

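The tube is held upright. The spigot tip shows at (283,193), near the predicted (281.9,193.8), and the held tube's top rim is centred at about (284.5,328).

```bash
python3 - <<'E'
from h import *
w=dict(np.load("pics/w2.npz"));T=w["T"];M=w["M"]
tip=plane(w,(283,193),.09,T);rim=plane(w,(284.5,328),.258,T)
print(tip,rim,M[:3,:3].T@(tip-rim)*1000, M[:3,:3].T@(tip-M[:3,3])*1000)
# lower visible outer edge of the tube bottom: project expected centre circle's far point
for dz in(0,):
    b=M[:3,3]+M[:3,:3]@np.array([.026,0,.0405]); print(proj(w,b,T))
E
```

```text
[0.49202581 0.30192999 0.09      ] [0.4930438  0.30318931 0.258     ] [ -1.27384867  -0.60739677 168.00187669] [  1.63563277  -0.29221307 128.74664981]
[283.40982083 196.03369041]
```

```bash
python3 -m pendant '[[0,0,20,0,0,0],[0,0,50,0,0,0],[0,0,70,0,0,0],[0,0,82,0,0,0],[0,0,90,0,0,0],[0,0,98,0,0,0],[0,0,106,0,0,0],[0,0,113,0,0,0],[0,0,117,0,0,0],[0,0,117,0,0,0]]'
```

```text
clock: 6.9
eef_pos: [0.4915, 0.3017, 0.1018]
orientation: [-2.471, -1.94, 0.001]
contact_force: [-0.1, -0.1, -1.5]
gripper_width: 0.594
gripper_force: 62.7
```

No contact so far; now I'll press down.

```bash
python3 -m pendant '[[0,0,3,0,0,0],[0,0,6,0,0,0],[0,0,9,0,0,0],[0,0,12,0,0,0],[0,0,15,0,0,0],[0,0,15,0,0,0]]'
python3 -m pendant '[[0,0,3,0,0,0],[0,0,6,0,0,0],[0,0,8,0,0,0],[0,0,10,0,0,0],[0,0,10,0,0,0],[0,0,10,0,0,0]]'
```

```text
clock: 7.5
eef_pos: [0.492, 0.302, 0.0875]
orientation: [2.471, 1.94, 0.001]
contact_force: [-0.4, 0.1, 1.0]
gripper_width: 0.59
gripper_force: 62.9
clock: 8.1
eef_pos: [0.492, 0.302, 0.0775]
orientation: [2.471, 1.94, 0.001]
contact_force: [0.7, 0.5, 3.1]
gripper_width: 0.596
gripper_force: 63.0
```

```bash
python3 -m pendant '[[0,0,1,0,0,0],[0,0,2,0,0,0],[0,0,3,0,0,0],[0,0,3,0,0,0]]'; python3 w.py w3; python3 - <<'E'
from station import cams
import cv2
s=cams.snapshot("scene")["frame"][:,:,::-1]
cv2.imwrite("pics/s3.png",cv2.resize(s[90:230,220:400],None,fx=4,fy=4))
E
```

```text
clock: 8.5
eef_pos: [0.4922, 0.3022, 0.0766]
orientation: [2.471, 1.94, 0.004]
contact_force: [-5.7, -2.8, 24.0]
gripper_width: 0.596
gripper_force: 64.9
8.5 [[ 0.2374  0.9714  0.002   0.4922]
 [ 0.9714 -0.2374  0.0016  0.3022]
 [ 0.002   0.0016 -1.      0.0766]
 [ 0.      0.      0.      1.    ]] [[ 0.971  0.226  0.074  0.511]
 [-0.238  0.921  0.309  0.381]
 [ 0.002 -0.318  0.948  0.219]
 [ 0.     0.     0.     1.   ]]
[563.9 712.4]
[281.3 295.9]
```

View pics/s3.png

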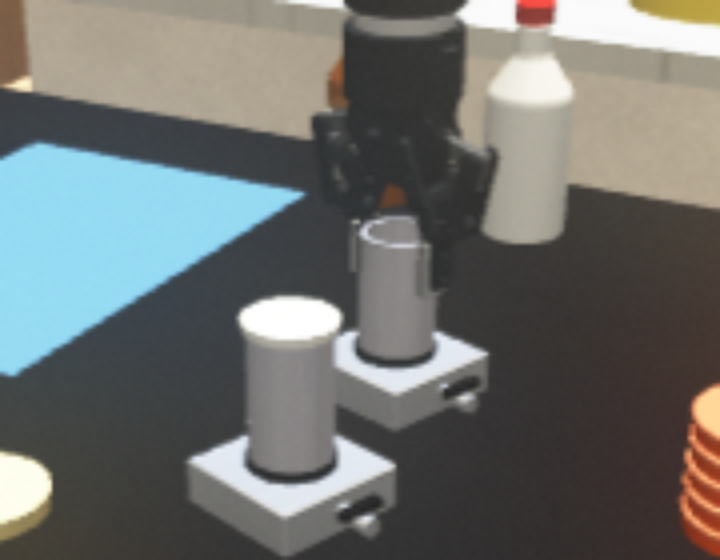

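The picture shows the tube on the stand, with the ring resting on the block just as on the twin. The force jumped to 24 N at TCP z = 0.0766, so the tube is fully home. I'll back off 2 mm to relieve the load, open and retract.

```bash
python3 -m pendant '[[0,0,-2,0,0,0],[0,0,-2,0,0,0],[0,0,-2,0,0,0]]' 
python3 -m pendant '[[0,0,0,0,0,0],[0,0,0,0,0,0],[0,0,0,0,0,0],[0,0,0,0,0,0],[0,0,0,0,0,0],[0,0,0,0,0,0],[0,0,0,0,0,0],[0,0,0,0,0,0]]' 0 40
python3 -m pendant '[[0,0,-15,0,0,0],[0,0,-40,0,0,0],[0,0,-70,0,0,0],[0,0,-110,0,0,0],[0,0,-140,0,0,0],[0,0,-150,0,0,0],[0,0,-150,0,0,0],[0,0,-150,0,0,0]]'
python3 w.py w4
python3 - <<'E'
from h import *
w=dict(np.load("pics/w4.npz"))
print(proj(w,[.4915,.302,.116],w["T"]))
E
```

```text
clock: 8.9
eef_pos: [0.4918, 0.3019, 0.0768]
orientation: [2.471, 1.94, 0.001]
contact_force: [-2.5, -0.8, 9.2]
gripper_width: 0.593
gripper_force: 63.7
clock: 9.7
eef_pos: [0.4918, 0.3018, 0.0763]
orientation: [2.471, 1.94, -0.0]
contact_force: [-0.1, 0.3, 0.7]
gripper_width: 1.001
gripper_force: 0.0
clock: 10.5
eef_pos: [0.4914, 0.3016, 0.2251]
orientation: [-2.471, -1.94, 0.002]
contact_force: [-0.1, -0.7, -0.1]
gripper_width: 0.999
gripper_force: 0.0
10.5 [[ 2.375e-01  9.714e-01 -1.200e-03  4.914e-01]
 [ 9.714e-01 -2.375e-01 -8.000e-04  3.016e-01]
 [-1.000e-03 -1.000e-03 -1.000e+00  2.251e-01]
 [ 0.000e+00  0.000e+00  0.000e+00  1.000e+00]] [[ 0.971  0.225  0.077  0.511]
 [-0.238  0.92   0.311  0.381]
 [-0.001 -0.321  0.947  0.367]
 [ 0.     0.     0.     1.   ]]
[470.6 501.8]
[283.1 192.7]
[283.54716164 201.89833318]
```

View pics/w4.png

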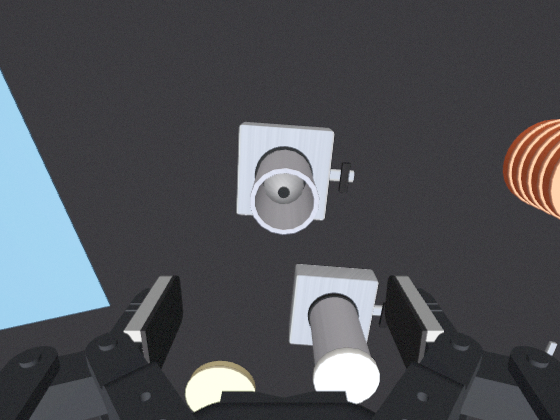

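The rim is at (285,201), where (283.5,202) was predicted for a fully home tube. The tube stands upright on the spigot and the gripper is clear.

```bash
python3 -c "
from station import ticket
print(ticket.hand_in())"
```

```text
the job is handed in; nothing more can be done
None
```

The filter tube is pushed fully home on the bare stand's spigot and released, the spacer ring and canister were not touched, and the job was handed in at about 10.5 s (no verdict was returned).

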